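# Bolt the fish transport chest

### The arm

A 6-joint arm with a two-finger parallel gripper is mounted at the origin on the work surface. World frame = base frame: x ahead of the robot, y to its left, z up, the work surface at z = 0. Lengths are in mm, angles in rad, forces in N, time in s.
With the tool pointing down it reaches from about 325 to 875 mm from the base axis. Payload 4.4 kg.
Tool frame: the origin (TCP) lies on the centre line of the jaws, within the pads' length; the fingertips stand ahead of it and the grasp point (between the pads) lies 6 mm ahead of it (ctrl.tcp_to_tips is the z of the fingertips in the tool frame, in mm); z points along the fingers, y is the line along which they close (so a half turn about z gives the same grasp; the last joint's range is limited). The gripper opens to 85 mm and grips with 20 to 120 N. Pads are 22 mm wide; open, the fingers measure 114 mm over their backs; the gripper's body (76 mm by 85 mm) begins 54 mm behind the grasp point. The pads swing forward as they close: fully open they stand 13 mm farther back than shut.
Start: joints at [-0.15, 0.207, 1.542, -0, 1.393, -0.15], TCP at [575.002, -0.012, 256.282] pointing down, gripper open.
Joint ranges: [-2.73, 2.73], [-0.86, 2.22], [0.23, 2.46], [-1.11, 4.25], [0.08, 2.63], [-2.82, 2.82]. Speed limits (rad/s): [2.79, 2.79, 3.14, 3.14, 3.14, 3.14].

### API

Orientations are given as a 3x3 rotation matrix whose columns are the frame's x, y, z axes.
In Python, from plant import ctrl, sensors, optics gives the robot as it stands. Calls block until the motion is done:
- ctrl.move_ptp(position, orientation): joint-space move of the TCP to a pose.
- ctrl.move_l(position, rot=None, vel=150, threshold=None): straight line of the TCP; rot=None keeps the orientation; vel is the mean speed in mm/s. With threshold (N) it stops when the force on the tool has changed by that much, and returns True; else False.
- ctrl.set_joints(angles): joint-space move.
- ctrl.gripper_to(opening, force=None): finger opening in mm; force is the grip in N (None keeps the last); returns when the fingers have stopped.
- ctrl.hold(seconds).
- ctrl.solve_ik(position, orientation): joint angles nearest the present ones, or None.
- sensors.read_state(): the state.
- optics.grab_frame(name): name is "scene" or "side" or "wrist"; returns (picture, depth): 400x640x3 uint8, red, green, blue; 400x640 float32, mm along the optical axis (not along the pixel's ray), 0 where there is no reading.
- optics.camera_params(name): a dict with "mtx" (3x3 intrinsics, pixels), "R" (3x3) and "t" (3): a world point X has camera coordinates R X + t; the wrist camera has in their place "T_tool_cam" (4x4, takes a point from camera to tool coordinates, whose origin is the TCP and whose axes are the flange's). Camera axes: x right, y down, z forward; pixel columns grow to the right and rows downward; lengths in mm; the calibration is good to about 2 mm. A picture is of the moment at which its call begins: read the wrist's pose just before it. camera_params takes no time and is no camera call.
A pose or a line that the arm cannot do raises ctrl.MotionError and nothing moves.
- ctrl.finish_job(): hands the job in, once; it reports no verdict.
The state is a dict: "t": time; "q": joint angles; "qvel": joint speeds; "tau": joint torques, N m; "eef_pos": TCP position; "eef_rot": TCP orientation; "force": force on the tool from outside, world axes, zero at the start; "wrist_torque": the same for the moment, N m; "grip_width": finger opening in mm.
Only numpy, scipy, OpenCV 4.12 (cv2) and the standard library are available. Lean on these libraries where they do the work, as an engineer would, in place of code of your own. Each camera call takes 0.05 s, during which the arm holds its last target. There are 200 camera calls.

### The job

Lock the plywood chest with the steel barrel bolt on its lid: slide the bolt across by its upright handle until the handle is stopped by the keeper, then turn the handle down fully into the keeper's notch and leave it there. The keeper is only lightly screwed on, so never press the handle hard against it (keep it under 20 N), and do not disturb the things lying on the chest or the bottle and jar beside it.

Things in the scene. Friction and masses are not known exactly. Their poses are not given: they have to be found in the camera images.
- chest: Fixed plywood chest with its lid shut, 270 (x) x 430 (y) x 110 mm high; origin at the centre of its underside, z up, x along its short side. The barrel bolt lies on its top, its keeper on the end board beyond the lid's seam.
- barrel: Fixed steel barrel of the bolt. Origin on the chest's top, under the rod's axis, which is 18 mm above it. y points along the rod the way the bolt is slid (to the keeper); the handle turns down to -x. In this frame, mm: back wall x 8 to 13, y -59 to 49, 28 high; rear collar y -62 to -50, 28 high; guard rail x -13 to -9, y -30 to 50, 24 high, stops the handle at about 0.5 rad.
- keeper_mid (a point): Point on the chest's top, on the rod's line, under the notch's centre IF the keeper sat in its middle place: 84 mm along y from the barrel's origin, axes as the barrel's. The keeper really sits up to 20 mm either way along y (fitted by hand); its real place is not measured: feel for it. It does not yield.
- keeper_top (a point): Point 38 mm above keeper_mid, level with the top of the keeper's stop. Keeper, mm in y from its real notch centre: tongue y -57 to -7, x -18 to -14, 32 high, stops the handle at about 0.5 rad like the guard rail; notch y -7 to 7, 14 wide; stop housing y 7 to 37, x -18 to 8, 38 high, stops the upright handle and is the notch's far wall. The handle goes down only in the notch.
- bolt (a joint): Slide of the bolt along the barrel's +y, in m: 0 is fully drawn back (handle at y = 0 of the barrel), start 0 to 0.015. The handle meets the keeper's stop at 0.066 to 0.106, depending on where the keeper sits; it clears the near side of the notch 4 mm before that. Stays where left; about 4 N of friction.
- handle (a joint): Turn of the handle about the rod, in rad: 0 is straight up, 1.57 is level, pointing to the barrel's -x (fully down). Start -0.15 to 0.15. Friction about 0.07 N m, so it mostly stays where left (past about 0.3 rad it may sink slowly).
- knob (a point): Centre of the ball (18 mm across) at the end of the bolt's handle, 55 mm from the rod's axis; the handle's shaft between rod and ball is a round steel bar 10 mm across. Its z axis points along the handle away from the rod, its y axis along the rod towards the keeper.
- food_jar: Bystander on the chest: small amber jar, 52 mm across, 75 mm high; origin at the centre of its underside.
- spoon: Bystander on the chest: spoon with a round steel bowl and wooden handle, 150 mm long, lying along its x axis; origin under its middle.
- padlock: Bystander on the chest: brass padlock, 40 x 60 x 16 mm, lying flat; origin under its case.
- squeeze_bottle: Bystander on the table: yellow squeeze bottle, 68 mm across, 190 mm high; origin at the centre of its underside.
- fish_jar: Bystander on the table: green glass jar, 90 mm across, 130 mm high; origin at the centre of its underside.

How it is judged (in metres and radians):
On the way:
1. the bolt is slid across to the keeper's notch (value of joint bolt above 0.059 m), for 0.2 s.
At the end, for the whole second after the job is handed in: The bolt is slid across (its slide above 59 mm) and its handle is turned down in the keeper's notch (above 1.35 rad of 1.57), at rest and released (value of joint bolt above 0.059 m and value of joint handle above 1.35 rad and velocity of joint handle between -0.1 and 0.1 rad/s); the robot touches nothing.
It fails at once if the handle is pressed against the keeper with more than 20 N (contact force between barrel and chest above 20 N).
It fails at once if a bystander is moved by more than 30 mm or knocked over (distance of any of food_jar, spoon, padlock, squeeze_bottle, fish_jar from where it was at the start of the episode above 0.03 m or angle between any of food_jar, squeeze_bottle, fish_jar's own z axis and vertical above 0.6 rad).
It also fails if it takes over 54 s, if anything falls off the work surface, if the arm or the gripper's body presses on something with over 40 N, if the wrist force passes 120 N, or if a joint passes its speed limit or range.

## Working session

There is one attempt and no reset: what is moved stays moved. The work goes in short steps, each a Python script; the robot and the scene stay as the last script left them, time stands still between calls to the robot, and variables do not carry over. Pictures are saved under pics/ and viewed, on a budget of 10 in all, crops included, one or two more only if the job needs it, and the job is handed in when it is done.

```bash
mkdir -p pics; ls
cat > h.py <<'E'
import numpy as np, cv2
from plant import ctrl, sensors, optics
def grab(n):
    s=sensors.read_state(); im,d=optics.grab_frame(n); p=optics.camera_params(n)
    if 'R' in p: R,t=np.array(p['R']),np.array(p['t']).ravel()
    else:
        T=np.array(p['T_tool_cam']); W=np.eye(4); W[:3,:3]=s['eef_rot']; W[:3,3]=s['eef_pos']
        M=np.linalg.inv(W@T); R,t=M[:3,:3],M[:3,3]
    return im,d,np.array(p['mtx']),R,t
def pts(d,K,R,t):
    v,u=np.indices(d.shape); c=np.stack([(u-K[0,2])/K[0,0]*d,(v-K[1,2])/K[1,1]*d,d],-1)
    return (c-t)@R   # world
def save(n,im): cv2.imwrite('pics/'+n+'.png',im[...,::-1])
E
python3 - <<'E'
from h import *
for n in ('scene','wrist','side'):
    im,d,K,R,t=grab(n); save(n,im); np.savez(n+'.npz',im=im,d=d,K=K,R=R,t=t); print(n,K[0,0],-R.T@t,R[2])
print(sensors.read_state()['eef_rot'],ctrl.tcp_to_tips)
E
```

```text
pics
scene 520.6041303043726 [1597.46973364  502.483748   1266.96602061] [-0.62699328 -0.31153588 -0.71402019]
wrist 345.0980734722838 [574.17557522  83.0383282  373.26084756] [-0.00348854 -0.32084226 -0.94712622]
side 402.6314793851407 [ 130.75977539 -670.50833434  939.49397105] [ 0.39608114  0.57924532 -0.71245673]
[[-1.39593267e-05  9.99998444e-01 -1.76403988e-03]
 [ 9.99999958e-01  1.44720578e-05  2.90644915e-04]
 [ 2.90669992e-04 -1.76403574e-03 -9.99998402e-01]] 25.0
```

View pics/scene.png

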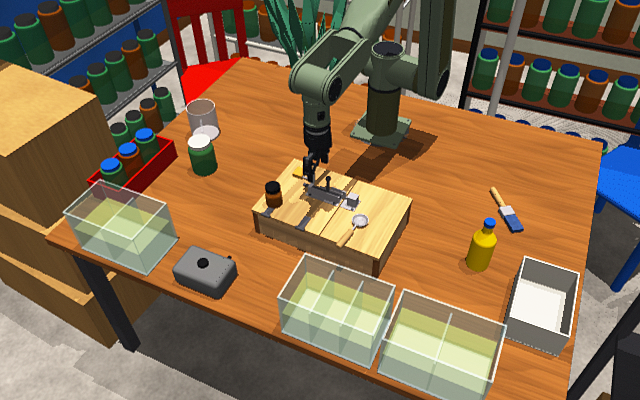

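View pics/wrist.png

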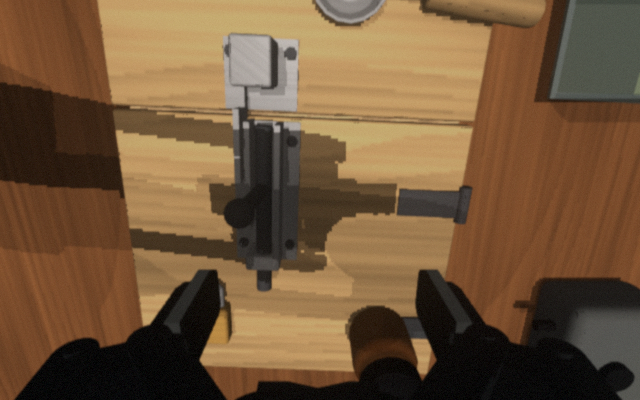

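Run:
```python
from h import *
f=np.load('wrist.npz'); K,R,t=f['K'],f['R'],f['t']; P=pts(f['d'],K,R,t)
def rep(n,m):
    q=P[m]; print(n,m.sum(),'min',np.percentile(q,2,axis=0).round(1),'max',np.percentile(q,98,axis=0).round(1),'med',np.median(q,axis=0).round(1))
v,u=np.indices(f['d'].shape)
box=lambda a,b,c,e:(u>=a)&(u<b)&(v>=c)&(v<e)
z=P[...,2]
rep('chest',box(330,450,130,180))
m=box(215,285,180,235)&(z>168)&(z<200); rep('knob',m)
# sphere fit
q=P[m]; A=np.c_[2*q,np.ones(len(q))]; s=np.linalg.lstsq(A,(q**2).sum(1),rcond=None)[0]; print('sph',s[:3],np.sqrt(s[3]+s[:3]@s[:3]))
rep('housing',box(220,300,25,105)&(z>142)&(z<154))
m=box(220,310,110,275)
for lo,hi in ((136,142),(131,136),(138,146)): rep((lo,hi),m&(z>lo)&(z<hi))
m=box(220,310,30,290)&(z>120)&(z<154)
print(cv2.minAreaRect(P[m][:,:2].astype(np.float32)))
w=box(225,310,115,275)&(z>134)&(z<141)
q=P[w][:,:2]; print(cv2.fitLine(q.astype(np.float32),cv2.DIST_HUBER,0,.01,.01).ravel())
# height slices along x at few y
for y in range(-130,80,10):
    k=box(200,320,0,320)&(abs(P[...,1]-y)<1.5)&(z>118)&(z<160)
    if k.any():
        q=P[k]; h,e=np.histogram(q[:,0],bins=np.arange(540,660,4)); 
        print(y,[(int(a),int(np.median(q[(q[:,0]>=a)&(q[:,0]<a+4),2]))) for a,c in zip(e,h) if c>0])
```

```text
chest 6000 min [583.7  13.6 108.9] max [672.7  51.1 111.8] med [628.2  32.7 110.3]
knob 783 min [520.3   5.7 170. ] max [535.6  20.5 192.4] med [529.1  14.5 189.2]
sph [526.79381374  11.3031438  180.72445932] 10.891842354878023
housing 2297 min [519.9  83.  145.4] max [545.  111.6 149.9] med [532.7  97.8 148.4]
(136, 142) 1533 min [518.1 -50.7 136.4] max [546.8  62.  141.8] med [540.9   1.6 138.5]
(131, 136) 2552 min [520.2 -55.6 131.2] max [546.2  57.8 135.7] med [532.2  21.7 133.9]
(138, 146) 1480 min [516.6 -50.2 138. ] max [546.7  65.6 143.7] med [533.9  22.1 139.1]
((529.068359375, 13.799079895019531), (198.06756591796875, 47.864410400390625), 81.33036041259766)
[1.5535044e-02 9.9987930e-01 5.3413110e+02 1.8218585e+00]
-110 []
-100 []
-90 []
-80 []
-70 []
-60 []
-50 [(540, 137)]
-40 [(540, 138)]
-30 [(540, 137), (544, 134)]
-20 [(540, 138), (544, 127)]
-10 [(540, 138), (544, 128)]
0 [(540, 138), (544, 136)]
10 [(540, 138), (544, 137)]
20 [(540, 138), (544, 138)]
30 [(540, 138), (544, 137)]
40 [(540, 137), (544, 137)]
50 [(540, 132), (544, 138)]
60 []
70 []
```

```bash
python3 - <<'E'
from h import *
f=np.load('wrist.npz'); K,R,t=f['K'],f['R'],f['t']; P=pts(f['d'],K,R,t); z=P[...,2]
v,u=np.indices(f['d'].shape)
m=(u>270)&(u<310)&(v>120)&(v<275)&(z>136)&(z<140)
q=P[m]; print(m.sum(),np.percentile(q,[1,50,99],axis=0).round(1).tolist())
print(cv2.fitLine(q[:,:2].astype(np.float32),cv2.DIST_HUBER,0,.01,.01).ravel(), cv2.minAreaRect(q[:,:2].astype(np.float32)))
m=(u>215)&(u<305)&(v>25)&(v<105)&(z>145)&(z<151); print(cv2.minAreaRect(P[m][:,:2].astype(np.float32)))
m=(u>215)&(u<305)&(v>230)&(v<300)&(z>134)&(z<141); q=P[m];print('collar',np.percentile(q,[2,50,98],axis=0).round(1).tolist())
m=(u>215)&(u<285)&(v>180)&(v<235)&(z>186)&(z<200); q=P[m];print('knobtop',m.sum(),np.percentile(q,[2,50,98],axis=0).round(1).tolist())
s=sensors.read_state();print(s['t'],s['force'],s['q'])
E
python3 -c "
import cv2;i=cv2.imread('pics/wrist.png')[20:300,190:330];cv2.imwrite('pics/wc.png',cv2.resize(i,None,fx=2.1,fy=2.1))"
```

```text
867 [[537.9, -50.8, 136.6], [543.6, 5.9, 138.4], [547.3, 57.0, 139.8]]
[5.0660569e-02 9.9871594e-01 5.4352332e+02 5.0636516e+00] ((542.459716796875, 2.6240234375), (110.63032531738281, 6.341941833496094), 87.87596893310547)
((532.0292358398438, 97.31462097167969), (29.973655700683594, 26.12364387512207), 87.39102935791016)
collar [[519.3, -68.7, 134.1], [532.2, -42.7, 138.0], [543.8, -21.0, 139.5]]
knobtop 614 [[520.3, 5.6, 186.3], [528.1, 13.7, 189.8], [534.8, 19.9, 192.6]]
0.15 [-0.72293565  0.52777083 -0.61220464] [-1.50486064e-01  2.07290363e-01  1.54263011e+00  2.32623605e-05
  1.39345986e+00 -1.50504404e-01]
```

View pics/wc.png

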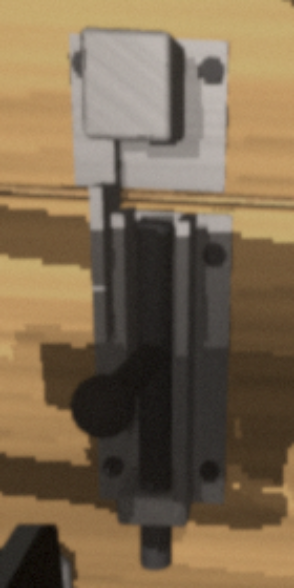

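```bash
cat >> h.py <<'E'
yaw=0.045; D=np.array([yaw,1,0])/np.hypot(yaw,1); EX=np.array([D[1],-D[0],0]); O=np.array([533.,9.,128.])
def rot(s=1): return np.c_[np.cross(s*D,[0,0,-1]),s*D,[0,0,-1.]]
def knob(sl,th): return O+sl*D-55*np.sin(th)*EX+np.array([0,0,55*np.cos(th)])
def show(n=''):
    s=sensors.read_state(); e=s['eef_pos']-O; print(n,'t%.2f'%s['t'],'F',np.round(s['force'],1),'loc',round(e@EX,1),round(e@D,1),round(e[2],1),'w',round(s['grip_width'],1),flush=True); return s
UP=np.array([0,0,15.])
E
python3 - <<'E'
from h import *
k=knob(4,0.09); c=[]
for s in (1,-1):
    q=ctrl.solve_ik(k+UP+[0,0,60],rot(s)); print(s,q)
    if q is not None: c.append((abs(q[5]),s))
s=min(c)[1]; open('sgn','w').write(str(s))
ctrl.gripper_to(40,20); ctrl.move_ptp(k+UP+[0,0,60],rot(s)); show()
print(ctrl.move_l(k+UP,vel=80,threshold=10)); show('down')
ctrl.gripper_to(10,20); show('grip')
im,*_=grab('wrist'); save('g1',im)
E
```

```text
1 [-1.38846457e-01  1.06416815e-01  1.65350874e+00 -4.44089210e-16
  1.38166710e+00 -1.66467312e+00]
-1 [-1.38846457e-01  1.06416815e-01  1.65350874e+00 -4.44089210e-16
  1.38166710e+00  1.47691953e+00]
 t2.10 F [-0.2 -0.3  0.4] loc -4.9 4.0 129.8 w 39.9
False
down t3.00 F [ 0.5 -0.7  1.5] loc -4.5 4.0 70.3 w 40.2
grip t3.33 F [-0.1 -1.3  3. ] loc -4.3 3.5 70.8 w 15.8
```

View pics/g1.png

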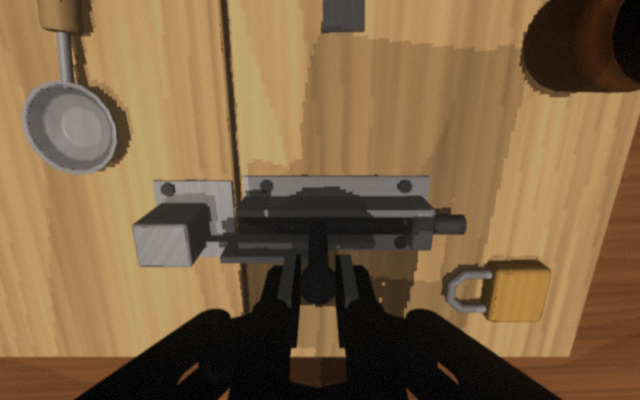

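```bash
sed -i 's/UP=.*/UP=np.array([0,0,11.])/' h.py
python3 - <<'E'
from h import *
ctrl.gripper_to(34,20); show('open'); ctrl.move_l(knob(3.5,.09)+UP,vel=60,threshold=10); ctrl.gripper_to(10,20); show('grip')
for sl in (30,55):
    hit=ctrl.move_l(knob(sl,.09)+UP,vel=40,threshold=14); show(hit)
    if hit: break
else:
    ctrl.hold(.2); show('rest')
    hit=ctrl.move_l(knob(80,.09)+UP,vel=8,threshold=8); show(hit)
im,*_=grab('wrist'); save('g2',im)
E
```

```text
open t3.70 F [0.2 0.3 0.8] loc -5.3 4.3 69.3 w 34.1
grip t4.24 F [-0.7 -0.  -0.6] loc -5.0 3.4 65.7 w 16.1
False t5.05 F [ 0.1 -2.2 -0.5] loc -5.0 30.6 65.8 w 16.0
False t5.83 F [-0.4 -1.7 -1.1] loc -5.0 55.6 65.7 w 15.8
rest t6.03 F [ 0.5 -1.1 -0.2] loc -5.0 55.5 65.8 w 16.1
True t7.81 F [ 0.7 -0.8  3.4] loc -5.0 68.0 65.6 w 16.2
```

View pics/g2.png

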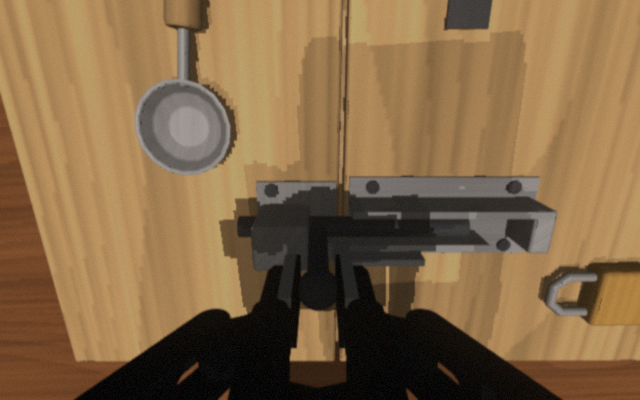

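Run:
```python
from h import *
ctrl.move_l(knob(66,.09)+UP,vel=15,threshold=12); show('back')
for th in np.arange(.2,1.51,.1):
    hit=ctrl.move_l(knob(66,th)+UP,vel=35,threshold=9); show('%.2f %s'%(th,hit))
    if hit: break
im,d,K,R,t=grab('wrist'); save('g3',im)
```

```text
back t8.16 F [ 0.6  4.4 -0.2] loc -5.0 67.3 65.7 w 16.3
0.20 False t8.48 F [ 2.  5. -1.] loc -11.3 66.2 64.7 w 16.4
0.30 False t8.79 F [ 1.5  4.3 -1.3] loc -16.5 66.0 63.5 w 15.9
0.40 False t9.10 F [1.6 4.1 1. ] loc -21.5 65.9 61.8 w 15.9
0.50 False t9.41 F [1.1 3.  1.6] loc -26.8 65.9 59.3 w 16.1
0.60 False t9.72 F [-1.   3.4  3.6] loc -31.8 66.0 56.2 w 15.9
0.70 False t10.03 F [-0.7  3.9  3.5] loc -36.0 66.0 52.8 w 16.3
0.80 False t10.33 F [-1.   3.3  2.5] loc -39.8 66.0 49.0 w 16.1
0.90 False t10.64 F [0.3 3.5 2.3] loc -43.3 66.0 44.9 w 16.1
1.00 False t10.95 F [-0.8  3.4  0.7] loc -46.5 66.0 40.4 w 16.1
1.10 False t11.26 F [-0.3  2.6  0.1] loc -49.2 66.0 35.6 w 15.8
1.20 False t11.57 F [0.  3.5 0.1] loc -51.5 66.0 30.5 w 16.2
1.30 False t11.88 F [-0.9  3.7  0.3] loc -53.2 66.0 25.3 w 16.2
1.40 False t12.18 F [-0.2  4.3  0.7] loc -54.4 66.0 19.9 w 16.0
1.50 False t12.49 F [-0.8  3.8  0.6] loc -55.1 66.0 14.4 w 16.2
```

View pics/g3.png

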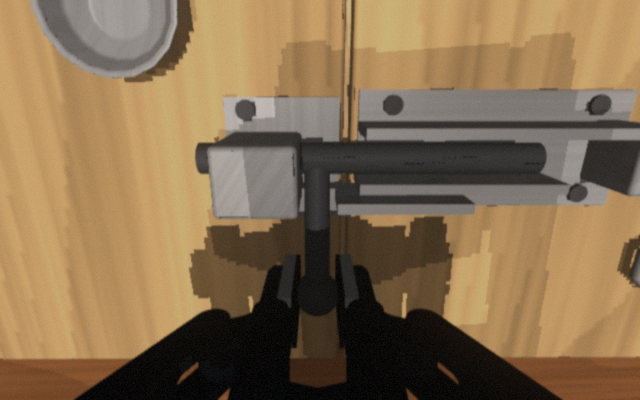

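The handle lies level at (317, 190–295), in the notch between the housing (300) and the tongue (335), with the ball still between the pads. Next I press it down the last bit, release it, lift off and check.

Run:
```python
from h import *
print(ctrl.move_l(knob(66,1.56)+UP,vel=15,threshold=9)); s=show('press')
ctrl.gripper_to(36); show('open')
e=sensors.read_state()['eef_pos']; ctrl.move_l(e+[0,0,130],vel=100); ctrl.hold(.3); show('up')
im,d,K,R,t=grab('wrist'); save('g4',im)
P=pts(d,K,R,t); L=(P-O)@np.c_[EX,D,[0,0,1]]
m=(L[...,0]<-44)&(L[...,0]>-70)&(abs(L[...,1]-66)<16)&(L[...,2]>-10)&(L[...,2]<20); print('knob',m.sum(),np.percentile(L[m],[2,50,98],axis=0).round(1).tolist())
m=(L[...,0]<-25)&(L[...,0]>-40)&(abs(L[...,1]-66)<12)&(L[...,2]>-10)&(L[...,2]<20); print('shaft',m.sum(),np.percentile(L[m],[2,50,98],axis=0).round(1).tolist())
```

```text
False
press t12.91 F [-1.8  3.4  0.4] loc -55.3 66.0 11.4 w 16.3
open t13.23 F [-0.9 -0.1 -0.1] loc -54.7 65.5 11.6 w 35.7
up t14.98 F [-0.  -0.1 -1.1] loc -54.8 65.5 141.3 w 36.1
knob 435 [[-60.6, 58.5, 7.7], [-51.7, 66.1, 14.0], [-44.7, 74.4, 17.1]]
shaft 283 [[-39.7, 61.6, 5.0], [-32.5, 66.8, 8.8], [-25.3, 71.3, 11.2]]
```

View pics/g4.png

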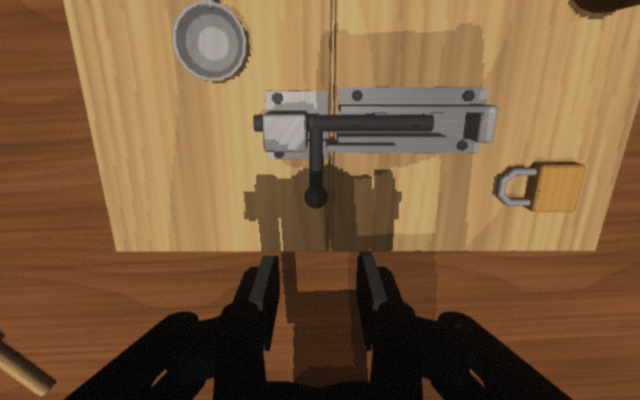

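The depth readings put the knob about 5 mm above level, roughly 1.45 rad. I'll press it gently with closed fingertips to seat it fully.

Run:
```python
from h import *
ctrl.gripper_to(0,20)
b=O-53*EX+66*D
ctrl.move_l(b+[0,0,25+30],vel=100); ctrl.hold(.2); show('above')
print(ctrl.move_l(b+[0,0,25+6],vel=15,threshold=5)); show('press')
e=sensors.read_state()['eef_pos'][2]-O[2]
if e>25+10:print('early')
print(ctrl.move_l(b+[0,0,min(e,31)-5.],vel=8,threshold=7)); show('press2')
e=sensors.read_state()['eef_pos']; ctrl.move_l(e+[0,0,120],vel=100); ctrl.hold(.5); show('up')
im,d,K,R,t=grab('wrist'); save('g5',im)
P=pts(d,K,R,t); L=(P-O)@np.c_[EX,D,[0,0,1]]
for n,a,c in (('knob',-70,-44),('shaft',-40,-25)):
    m=(L[...,0]<c)&(L[...,0]>a)&(abs(L[...,1]-66)<16)&(L[...,2]>-10)&(L[...,2]<20); print(n,m.sum(),np.percentile(L[m],[2,50,90,98],axis=0).round(1).tolist())
m=(abs(L[...,0]+50)<15)&(abs(L[...,1]-20)<20); print('chest top',np.median(L[m],axis=0))
m=(abs(L[...,0])<3)&(abs(L[...,1]-30)<15); print('rod top',np.percentile(L[m],[50,90],axis=0))
```

```text
above t16.68 F [-0.2  0.3  0.2] loc -52.5 66.0 55.8 w 0.1
True
press t18.00 F [-1.2 -0.4  5.1] loc -53.3 66.0 33.3 w -0.2
True
press2 t18.38 F [-2.3  0.   7.8] loc -53.2 66.1 33.1 w 0.2
up t20.23 F [-0.2  1.3  0.1] loc -53.2 66.1 153.1 w -0.5
knob 384 [[-61.3, 58.5, 0.9], [-52.4, 66.6, 6.7], [-46.7, 72.2, 9.1], [-44.5, 74.2, 10.0]]
shaft 242 [[-39.7, 61.8, 1.4], [-32.4, 66.6, 4.6], [-26.4, 70.5, 6.1], [-25.3, 71.4, 6.5]]
chest top [-41.75546116  29.33799564 192.80312905]
rod top [[ 0.34761227 30.00437247  6.26376142]
 [ 2.55600225 41.98198736  7.12125433]]
```

```bash
python3 -c "
from h import *
ctrl.finish_job(); show()"
```

```text
the job is handed in; nothing more can be done
the job is handed in; nothing more can be done
```

The bolt is slid across and its handle is turned down into the keeper's notch. I handed the job in at about 20 s of the 54 s allowed.

- **Slide:** I gripped the knob across the rod and slid it until the 8 N force threshold tripped at 68.0 mm, where the camera had put the keeper's stop. I then backed off to 66 mm.
- **Turn:** I turned the handle down with the tool held vertical. The wrist force stayed around 6 N or less.
- **Check that failed at first:** after releasing, depth readings showed the knob about 5 mm above level (about 1.45 rad). I pressed it down with closed fingertips, reading about 8 N at the wrist.
- **Last checks:** after lifting clear, depth showed the knob's top about 9–10 mm and the shaft's top about 5–6 mm above the rod's axis. That means the handle is level (about 1.57 rad), with the bolt at about 66 mm.
- **Also noted:** the gripper read 16 mm on the 18 mm ball throughout, but the hold did not slip.
- **Things around the bolt:** the spoon and padlock showed no sign of having moved in the last picture I viewed. The food jar was only partly in view there, and I didn't look again at the squeeze bottle or fish jar; the arm stayed well away from both.

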